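# Let a visitor through the two gates at the foyer intercom

## Robot

A 6-joint arm with a two-finger parallel gripper is mounted at the origin on the work surface. World frame = base frame: x ahead of the robot, y to its left, z up, the work surface at z = 0. Lengths are in mm, angles in rad, forces in N, time in s.
With the tool pointing down it reaches from about 350 to 775 mm from the base axis. Payload 7.3 kg.
Tool frame: the origin (TCP) lies midway between the tips of the shut fingers; the grasp point (between the pads) lies 19 mm behind it; x points along the fingers, z is the direction in which the jaws open and shut, and the axes are right-handed (so a half turn about x gives the same grasp; the last joint's range is limited). The gripper opens to 92 mm and grips with 3 to 60 N. Pads are 19 mm wide; open, the fingers measure 130 mm over their backs; the gripper's body (75 mm by 190 mm) begins 47 mm behind the grasp point.
Start: joints at [1.176, 0.342, 1.524, -0, 1.275, -0.146], TCP at [129.26, 508.858, 226.741] pointing down, gripper open.
Joint ranges: [-2.53, 2.53], [-0.77, 2.02], [0.04, 2.7], [-1, 4.14], [0.28, 2.66], [-3.11, 3.11]. Speed limits (rad/s): [2.57, 2.57, 3.14, 3.14, 3.14, 3.14].

## Interface

Orientations are given as [roll, pitch, yaw] about the fixed x, y, z axes, in that order (R = Rz(yaw) Ry(pitch) Rx(roll)).
In Python, from plant import monitor, optics, close_job gives the robot as it stands.
- The arm moves only by the tool send_rows, never from a script. Its argument "commands" is a list that holds one entry, the list of rows, each a list of 5 numbers: the shift along the tool's x, y, z in m, then the turn about the tool's x in degrees, then the finger opening in m, from 0 to 0.0918. A call has 1 to 10 rows; each row shifts and turns the pose as measured when the row begins, along the tool's axes as they then stand; what a row does not reach is not made up. A row lasts 1/12 s, in which the tool goes at most 41.7 mm and 7.16 degrees, less where a joint would pass 70% of its speed; a pose out of reach is approached as far as the arm can. A call with a gripper value outside its range is refused whole. The fingers move at their own pace and stop on an object; the grip force is fixed at half the most. Time passes only in rows, so rows that do not move let the fingers close. It gives the time, the measured TCP pose, the force and the opening at its end, in the units of the state.
- monitor.get_obs(): the state, without advancing time (a new reading comes with each control period).
- optics.capture(name): name is "scene" or "top" or "wrist"; returns a dict with "color" (400x640x3 uint8, blue, green, red), "camera_matrix" (3x3 intrinsics, pixels), "k1" (the pictures are not rectified: a ray, as slopes to the right and down, at radius r is drawn at 1 + k1 r^2 times it, then the intrinsics apply), "camera_from_world" (4x4, takes a point from world to camera coordinates); the wrist camera has in their place "T_tool_cam" (4x4, takes a point from camera to tool coordinates, whose origin is the TCP and whose axes are the tool frame's). Camera axes: x right, y down, z forward; pixel columns grow to the right and rows downward; lengths in mm; the calibration is good to about 2 mm. A picture is of the moment at which its call begins: read the wrist's pose just before it. There is no depth.
- close_job(): hands the job in, once; it reports no verdict.
The state is a dict: "time": time; "joint_positions": joint angles; "dq": joint speeds; "tau": joint torques, N m; "tool_pos": TCP position; "tcp_rot": TCP orientation; "contact_force": force on the tool from outside, world axes, zero at the start; "moment": the same for the moment, N m; "grip_width": finger opening in mm.
Only numpy, scipy, OpenCV 4.12 (cv2) and the standard library are available. Lean on these libraries where they do the work, as an engineer would, in place of code of your own. Each camera call takes 0.05 s, during which the arm holds its last target.

## Task

A visitor is calling at the street: on the desk video intercom, lightly press with the fingertips the large round key to answer, then the square key to release the street gate, then the long narrow key to release the inner gate, and last the large round key again to hang up. Let each key come back up before the next, never press the small round guard-call key, and leave the intercom and the things around it where they are. Nothing is picked up.

Things in the scene. Friction and masses are not known exactly. Their poses are not given: they have to be found in the camera images.
- console: desk video intercom: black slab 180 (own x) x 250 (y) x 18 mm on a low stand, loose, about 1 kg. Its face slopes down 10 degrees along own +x (roughly away from the robot): near edge 56 mm high, far edge 24 mm. Screen on the higher half; four light grey keys in a row 56 mm apart on the lower half, 9 mm proud, tops 39 mm above the credenza. Origin on the credenza under its middle, z up
- talk_key_top (a point): the large round key, 36 mm across (answer / hang up), at the console's own -y end of the row. Point: centre of its flat top while up, 55 mm to own +x of the console's middle; z axis straight out of the sloping face (the key goes in along -z), x down the slope, y along the row
- street_key_top (a point): the square key, 36 by 36 mm (street gate), second in the row next to the large round key. Point: centre of its flat top while up, 55 mm to own +x of the console's middle; z axis straight out of the sloping face (the key goes in along -z), x down the slope, y along the row
- inner_key_top (a point): the long narrow key, 44 mm (x, down the slope) by 22 mm (y) (inner gate), third in the row between the square key and the small round one. Point: centre of its flat top while up, 55 mm to own +x of the console's middle; z axis straight out of the sloping face (the key goes in along -z), x down the slope, y along the row
- guard_key_top (a point): the small round key, 20 mm across (calls the guard), at the console's own +y end of the row: do not press. Point: centre of its flat top while up, 55 mm to own +x of the console's middle; z axis straight out of the sloping face (the key goes in along -z), x down the slope, y along the row
- talk_key (a joint): travel of the large round key: 0 = up, 0.006 m = fully in. It counts as pressed once it is in by more than half (0.003 m), and returns on its own. All four keys are sprung alike: 1 N to start moving, 3.1 N half-way, 5.2 N fully in; the stop beyond is hard, and a knock or push of 20 N on the console is too hard
- street_key (a joint): travel of the square key: 0 = up, 0.006 m = fully in. It counts as pressed once it is in by more than half (0.003 m), and returns on its own
- inner_key (a joint): travel of the long narrow key: 0 = up, 0.006 m = fully in. It counts as pressed once it is in by more than half (0.003 m), and returns on its own
- guard_key (a joint): travel of the small round key: 0 = up, 0.006 m = fully in. It counts as pressed once it is in by more than half (0.003 m), and returns on its own; leave it up
- bowl: teal ceramic bowl, 136 mm across, 52 mm high, origin under its centre; loose, stands on the credenza beside the console; leave it alone
- coaster: dark round silicone coaster, 96 mm across, 7 mm thick, origin under its centre; loose, stands on the credenza beside the console; leave it alone
- frame: chrome spring clamp standing on its handles (52 mm deep in x, 48 mm wide in y) and gripping an acrylic photo frame 68 mm wide, 8 mm thick; 112 mm high in all, origin under its centre, frame across its y; loose, stands on the credenza beside the console; leave it alone
- pen: aluminium pen 144 mm long along its x, 10 mm thick, origin under its middle; loose, lies on the credenza in front of the console's low edge; leave it alone

How it is judged:
By the outcome, as a careful person would: the job done as asked, in the order asked, and still so for the second after the job is handed in, with the robot touching nothing.
It also fails if it takes over 48 s, if anything falls off the work surface, if the arm or the gripper's body presses on something with over 40 N, if the wrist force passes 120 N, or if a joint passes its speed limit or range.

## Working session

There is one attempt and no reset: what is moved stays moved. The work goes in short steps, Python scripts to look and compute and a tool call to move; the robot and the scene stay as the last step left them, time stands still between calls to the robot, and variables do not carry over. Pictures are saved under pics/ and viewed, and the job is handed in when it is done.

Besides the shell and the picture viewer there is one more tool, called as a command line: name --argument value ..., lists and objects as JSON in quotes. send_rows: Moves the arm, as the interface text tells. Its arguments: {"type":"object","properties":{"commands":{"type":"array","items":{"type":"array","items":{"type":"array","items":{"type":"number"}}}}},"required":["commands"]}

```bash
ls; mkdir -p pics; python3 - <<'E'
from plant import monitor, optics
import cv2
print(monitor.get_obs())
for n in ("scene","top","wrist"):
    c=optics.capture(n); cv2.imwrite(f"pics/{n}0.png",c["color"])
    print(n,{k:v for k,v in c.items() if k!="color"})
E
```

```text
pics
{'time': 0.0, 'joint_positions': array([ 1.17602086e+00,  3.42705272e-01,  1.52501890e+00, -6.45709544e-06,
        1.27540363e+00, -1.45990406e-01]), 'dq': array([-1.09302082e-03, -1.73918925e-03, -1.86432784e-04, -5.49917778e-04,
        3.09685630e-04, -7.35758973e-05]), 'tau': array([ 1.20613977e-04, -4.31247103e+01, -2.44214165e+01,  7.18348590e-02,
        5.60313673e-02, -1.62946899e-04]), 'tool_pos': array([129.08491808, 508.45981497, 226.05336649]), 'tcp_rot': array([ 2.99962433,  1.56926116, -1.96154783]), 'contact_force': array([-0.02786572,  0.55024466,  0.35580182]), 'moment': array([ 0.03758355,  0.00694566, -0.03066812]), 'grip_width': 91.79181565879875}
scene {'camera_matrix': array([[420.64570943,   0.        , 315.93802513],
       [  0.        , 420.64570943, 202.22992795],
       [  0.        ,   0.        ,   1.        ]]), 'k1': -0.049990189051013524, 'camera_from_world': array([[ 2.04585984e-01,  9.78847940e-01,  1.13371415e-03,
        -1.71042360e+02],
       [ 7.19283752e-01, -1.49549510e-01, -6.78428941e-01,
        -3.62795907e+02],
       [-6.6390922
[... 585 characters left out ...]
2e-02, -9.83449977e-01,
         9.04739441e+02],
       [ 0.00000000e+00,  0.00000000e+00,  0.00000000e+00,
         1.00000000e+00]])}
wrist {'camera_matrix': array([[352.78243605,   0.        , 324.50856089],
       [  0.        , 352.78243605, 198.33995749],
       [  0.        ,   0.        ,   1.        ]]), 'k1': -0.028408794616467233, 'T_tool_cam': array([[ 7.27477989e-04, -2.65856559e-01,  9.64012324e-01,
        -1.58317732e+02],
       [ 1.46318679e-04, -9.64012540e-01, -2.65856729e-01,
         7.15491445e+01],
       [ 9.99999725e-01,  3.34457928e-04, -6.62398124e-04,
         1.23639038e-01],
       [ 0.00000000e+00,  0.00000000e+00,  0.00000000e+00,
         1.00000000e+00]])}
```

View pics/scene0.png

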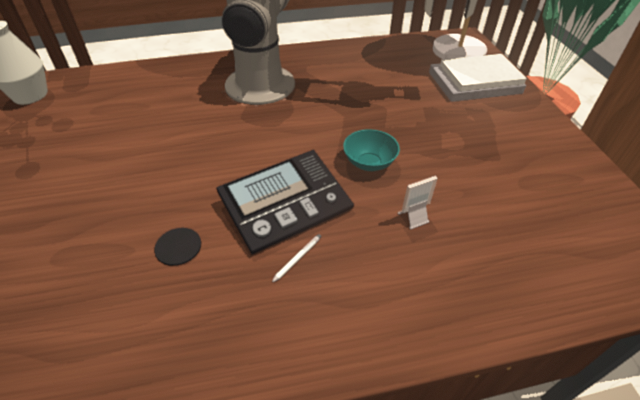

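View pics/top0.png

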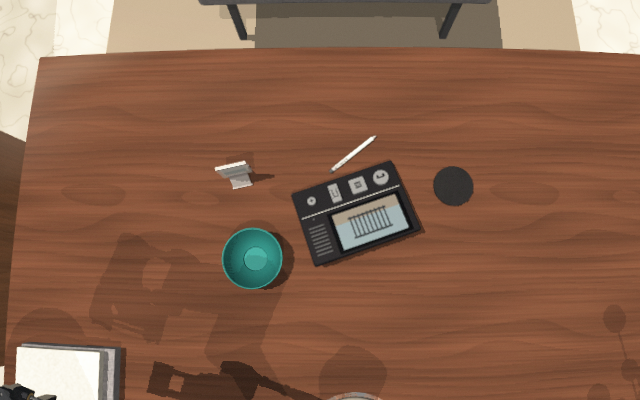

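View pics/wrist0.png

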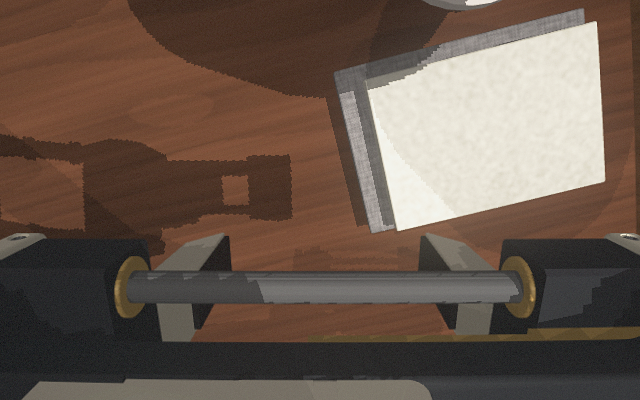

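The scene view shows the keys at about talk (262,228), street (286,217), inner (309,207) and guard (331,197). The top view has them at (380,177), (358,185), (334,192) and (311,201). I'll enlarge both to get better pixel positions.

```bash
python3 - <<'E'
import cv2
a=cv2.imread("pics/scene0.png")[145:255,210:360]; b=cv2.imread("pics/top0.png")[150:275,285:430]
cv2.imwrite("pics/sc1.png",cv2.resize(a,None,fx=5,fy=5,interpolation=cv2.INTER_CUBIC))
cv2.imwrite("pics/tc1.png",cv2.resize(b,None,fx=4.5,fy=4.5,interpolation=cv2.INTER_CUBIC))
E
```

```text
(no output)
```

View pics/sc1.png

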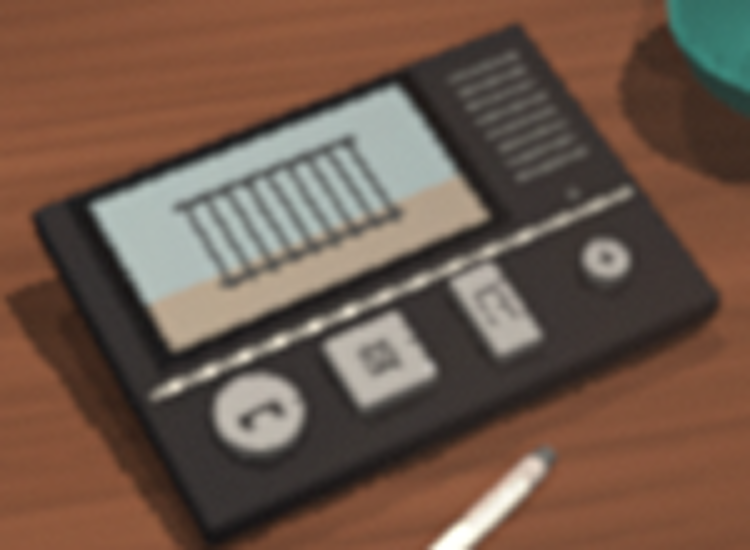

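View pics/tc1.png

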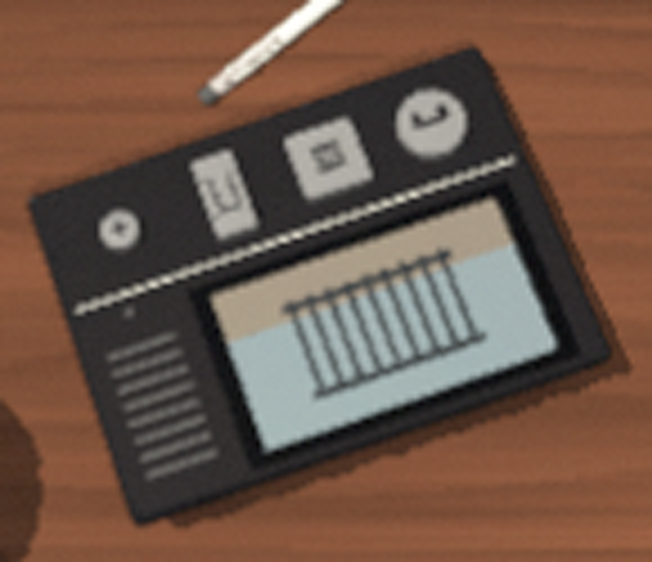

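```bash
cat > h.py <<'E'
import numpy as np, cv2
from scipy.spatial.transform import Rotation as R
def und(px,c):
    return cv2.undistortPoints(np.array(px,float).reshape(-1,1,2),c["camera_matrix"],np.array([c["k1"],0,0,0,0.]))[:,0]
def tri(Ps,uvs):
    out=[]
    X=cv2.triangulatePoints(Ps[0][:3],Ps[1][:3],uvs[0].T,uvs[1].T)
    return (X[:3]/X[3]).T
def proj(X,T,c):
    p=cv2.projectPoints(np.array(X,float).reshape(-1,1,3),cv2.Rodrigues(T[:3,:3])[0],T[:3,3].copy(),c["camera_matrix"],np.array([c["k1"],0,0,0,0.]))[0]
    return p[:,0]
E
python3 - <<'E'
from h import *
from plant import optics
s=optics.capture("scene");t=optics.capture("top")
S=np.array([(258,411),(380,361),(497,310),(606,260)])/5-.4+[210,145]
T=np.array([(431,122),(328,158),(224,193),(119,229)])/4.5-.39+[285,150]
X=tri([s["camera_from_world"],t["camera_from_world"]],[und(S,s),und(T,t)])
print(X.round(1)); d=np.diff(X,axis=0);print(np.linalg.norm(d,axis=1), np.degrees(np.arctan2(-d[:,0],d[:,1])))
for c,p in((s,S),(t,T)): print((proj(X,c["camera_from_world"],c)-p).round(2))
# corner-based check: face corners ray at heights ; fit pose (x,y,yaw) with model keys z=39
from scipy.optimize import least_squares
def model(q):
    x,y,a=q; ca,sa=np.cos(a),np.sin(a)
    return np.array([[x+ca*55-sa*v,y+sa*55+ca*v,39] for v in(-84,-28,28,84)])
f=lambda q:np.r_[(proj(model(q),s["camera_from_world"],s)-S).ravel(),(proj(model(q),t["camera_from_world"],t)-T).ravel()]
r=least_squares(f,[500,0,.3]);print(r.x,np.degrees(r.x[2]),r.fun.round(1));print(model(r.x).round(1))
E
```

```text
[[597.2 -64.3  38.6]
 [579.  -11.4  36.7]
 [561.   41.8  37.1]
 [542.5  94.4  37.7]]
[55.98519693 56.13295361 55.79527328] [18.93256183 18.67203594 19.4115023 ]
[[-0.01  0.  ]
 [-0.14  0.  ]
 [-0.23  0.01]
 [-0.    0.  ]]
[[-0.   -0.  ]
 [-0.12 -0.02]
 [-0.22 -0.03]
 [-0.   -0.  ]]
[ 5.18253963e+02 -2.77275586e+00  3.30687698e-01] 18.94700944659077 [-0.   0.  -0.2 -0.6 -0.3 -0.5  0.1 -0.3  0.  -0.2 -0.1 -0.4 -0.1 -0.3
 -0.1 -0.3]
[[597.5 -64.4  39. ]
 [579.4 -11.4  39. ]
 [561.2  41.6  39. ]
 [543.   94.5  39. ]]
```

```bash
cat > st.py <<'E'
from h import *
from plant import monitor
K={'talk':(597.4,-64.4),'street':(579.2,-11.4),'inner':(561.1,41.7)}
YAW=np.radians(18.95)
def state(tgt=None,z=None,off=4):
    o=monitor.get_obs(); M=R.from_euler('xyz',o['tcp_rot']).as_matrix(); p=o['tool_pos']
    row=np.array([-np.sin(YAW),np.cos(YAW),0])
    a=np.degrees(np.arctan2(row@M[:,1],row@M[:,2]))  # angle of row in tool yz; turn about x needed: z->row
    turn=-a; turn=(turn+90)%180-90
    print('t',round(o['time'],2),'p',p.round(2),'x',M[:,0].round(4),'z',M[:,2].round(3),'turn',turn.round(2),'q',o['joint_positions'].round(3),'F',o['contact_force'].round(2),'g',round(o['grip_width'],1))
    if tgt:
        g=np.array([*K[tgt],0])+off*np.array([np.cos(YAW),np.sin(YAW),0]); g[2]=p[2] if z is None else z
        print('world d',(g-p).round(2),'tool d mm now',(M.T@(g-p)).round(2),'after turn',(R.from_euler('x',-turn,degrees=True).as_matrix()@M.T@(g-p)).round(2))
E
python3 -c "
from st import *
state('talk',120)"
```

```text
t 0.25 p [129.2  508.7  226.43] x [-2.e-04 -6.e-04 -1.e+00] z [ 0.246  0.969 -0.001] turn -33.21 q [ 1.176  0.342  1.524  0.     1.275 -0.146] F [-0.1   0.14 -0.77] g 91.7
world d [ 471.98 -571.8  -106.43] tool d mm now [ 106.63 -598.27 -437.89] after turn [ 106.63 -260.76 -694.03]
```

send_rows --commands '[[[0,0,0,0,0],[0,0,0,0,0],[0,0,0,0,0],[0,0,0,0,0]]]'

```text
time: 0.58
tool_pos: [129.1, 508.5, 226.1]
tcp_rot: [3.002, 1.569, -1.959]
contact_force: [-0.4, 0.3, 0.7]
grip_width: 69.8
```

```bash
python3 -c "
from st import *
state('talk',120)"
```

```text
t 0.58 p [129.1  508.47 226.06] x [-6.0e-04 -1.4e-03 -1.0e+00] z [ 0.246  0.969 -0.002] turn -33.2 q [ 1.176  0.343  1.525 -0.     1.275 -0.146] F [-0.44  0.28  0.72] g 69.8
world d [ 472.09 -571.57 -106.06] tool d mm now [ 106.6  -598.29 -437.6 ] after turn [ 106.6  -260.99 -693.78]
```

send_rows --commands '[[[0,0,0,-6.6,0],[0,0,0,-6.6,0],[0,0,0,-6.6,0],[0,0,0,-6.6,0],[0,0,0,-6.6,0],[0,-0.007,-0.019,0,0],[0,-0.007,-0.019,0,0]]]'

```text
time: 1.17
tool_pos: [154.1, 478.9, 225.8]
tcp_rot: [1.305, 1.57, -3.047]
contact_force: [0.9, -0.2, 0.1]
grip_width: 23.0
```

```bash
python3 -c "
from st import *
state('talk',120)"
```

```text
t 1.17 p [154.09 478.92 225.79] x [-1.3e-03 -1.0e-04 -1.0e+00] z [-0.352  0.936  0.   ] turn 1.69 q [ 1.106e+00  3.030e-01  1.584e+00  1.000e-03  1.255e+00 -8.250e-01] F [ 0.89 -0.2   0.14] g 23.0
world d [ 447.1  -542.02 -105.79] tool d mm now [ 105.3  -227.47 -664.86] after turn [ 105.3  -246.98 -657.87]
```

send_rows --commands '[[[0,-0.0145,-0.038,1.7,0],[0,-0.0145,-0.038,0,0],[0,-0.0145,-0.038,0,0],[0,-0.0145,-0.038,0,0],[0,-0.0145,-0.038,0,0],[0,-0.0145,-0.038,0,0],[0,-0.0145,-0.038,0,0],[0,-0.0145,-0.038,0,0],[0,-0.0145,-0.038,0,0],[0,-0.0145,-0.038,0,0]]]'

```text
time: 2.0
tool_pos: [420.3, 160.5, 226.5]
tcp_rot: [-0.994, 1.565, 0.917]
contact_force: [1.3, 0.7, -0.2]
grip_width: 0.4
```

```bash
python3 -c "
from st import *
state('talk',120)"
```

```text
t 2.0 p [420.32 160.54 226.55] x [ 0.0034  0.0044 -1.    ] z [-0.333  0.943  0.003] turn 0.51 q [ 0.192  0.202  1.72   0.004  1.216 -1.72 ] F [ 1.31  0.72 -0.23] g 0.4
world d [ 180.87 -223.64 -106.55] tool d mm now [ 106.17  -95.53 -271.44] after turn [ 106.17  -97.95 -270.58]
```

send_rows --commands '[[[0,-0.0135,-0.0375,0.5,0],[0,-0.0135,-0.0375,0,0],[0,-0.0135,-0.0375,0,0],[0,-0.0135,-0.0375,0,0],[0,-0.0135,-0.0375,0,0],[0,-0.0135,-0.0375,0,0],[0.02,-0.009,-0.026,0,0],[0.02,0,0,0,0],[0,0,0,0,0]]]'

```text
time: 2.75
tool_pos: [597.6, -67.4, 186.0]
tcp_rot: [-1.709, 1.559, 0.183]
contact_force: [-0.3, 0.4, -1.2]
grip_width: 0.7
```

```bash
python3 -c "
from st import *
state('talk',60)
from plant import optics
c=optics.capture('wrist'); cv2.imwrite('pics/w1.png',c['color']); cv2.imwrite('pics/t1.png',optics.capture('top')['color'])
o=monitor.get_obs(); M=np.eye(4); M[:3,:3]=R.from_euler('xyz',o['tcp_rot']).as_matrix(); M[:3,3]=o['tool_pos']
T=np.linalg.inv(M@c['T_tool_cam'])
print(proj([[597.4,-64.4,39],[579.2,-11.4,39],[561.1,41.7,39],[543,94.5,39]],T,c).round(1))
print('tcp',proj([o['tool_pos']],T,c))
"
```

```text
t 2.75 p [597.58 -67.41 185.98] x [ 0.0115  0.0021 -0.9999] z [-0.315  0.949 -0.002] turn -0.59 q [-0.242  0.508  1.376  0.005  1.247 -2.135] F [-0.32  0.35 -1.19] g 0.7
world d [   3.6     4.31 -125.98] tool d mm now [126.02  -3.31   3.16] after turn [126.02  -3.34   3.12]
[[327.9 181. ]
 [390.5 180.6]
 [452.9 180.3]
 [514.5 180. ]]
tcp [[324.36793647 253.53877795]]
```

View pics/w1.png

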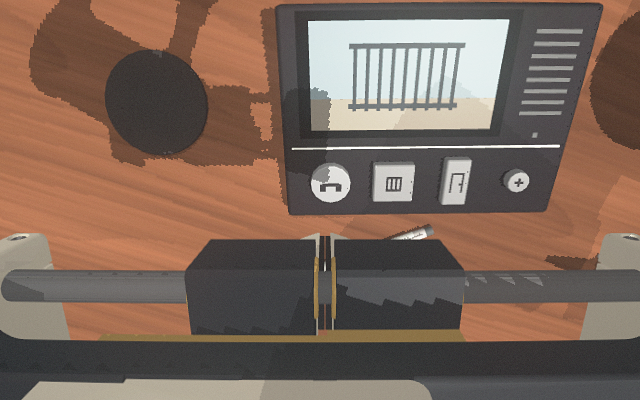

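View pics/t1.png

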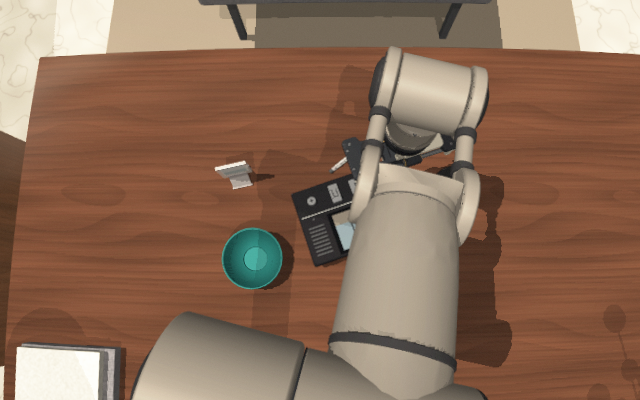

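The wrist view shows talk (331,183), street (393,182), inner (455,182) and guard (517,181). These are about 2.5 px right of and 2 px below my predictions. That is roughly 2 mm, within calibration. I'll split the difference and descend over talk.

send_rows --commands '[[[0.025,-0.003,0.004,0,0],[0.03,0,0,0,0],[0.03,0,0,0,0],[0.025,0,0,0,0],[0.015,0,0,0,0],[0,0,0,0,0],[0,0,0,0,0]]]'

```text
time: 3.43
tool_pos: [607.4, -55.3, 74.7]
tcp_rot: [-1.962, 1.535, -0.06]
contact_force: [-0.2, -0.1, 0.4]
grip_width: 0.2
```

```bash
python3 -c "
from st import *
state('talk',40)
from plant import optics
cv2.imwrite('pics/w2.png',optics.capture('wrist')['color']);cv2.imwrite('pics/s2.png',cv2.resize(optics.capture('scene')['color'][130:270,190:370],None,fx=4,fy=4))
state('talk',40)
"
```

```text
t 3.43 p [607.36 -55.29  74.7 ] x [ 0.0356 -0.0021 -0.9994] z [-0.325  0.946 -0.014] turn 0.03 q [-0.219  0.626  1.504  0.007  0.977 -2.125] F [-0.18 -0.14  0.43] g 0.2
world d [ -6.17  -7.82 -34.7 ] tool d mm now [34.48  9.52 -4.91] after turn [34.48  9.51 -4.92]
t 3.53 p [607.83 -55.66  75.36] x [ 0.0371 -0.0025 -0.9993] z [-0.324  0.946 -0.014] turn 0.01 q [-0.22   0.625  1.503  0.007  0.977 -2.125] F [ 0.08 -0.75  0.36] g 0.5
world d [ -6.64  -7.44 -35.36] tool d mm now [35.11  9.91 -4.38] after turn [35.11  9.91 -4.38]
```

View pics/s2.png

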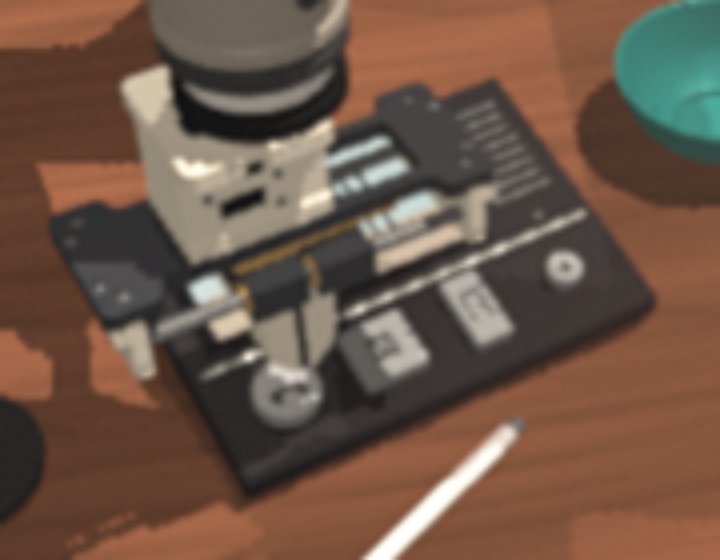

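View pics/w2.png

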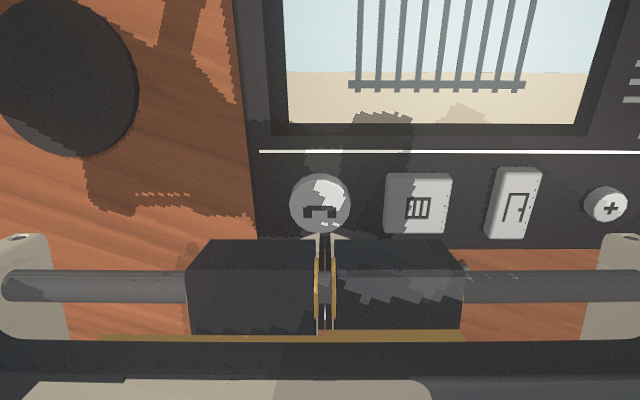

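send_rows --commands '[[[0.005,0.004,-0.002,0,0],[0.005,0.004,-0.001,0,0],[0.004,0.002,0,0,0],[0.004,0,0,0,0],[0,0,0,0,0]]]'

```text
time: 3.95
tool_pos: [601.8, -62.8, 61.2]
tcp_rot: [-2.003, 1.524, -0.101]
contact_force: [-0.3, 0.1, -0.2]
grip_width: 0.6
```

```bash
python3 -c "
from st import *
state('talk',40)
"
```

```text
t 3.95 p [601.77 -62.77  61.15] x [ 0.0461 -0.0047 -0.9989] z [-0.325  0.946 -0.019] turn 0.06 q [-0.234  0.631  1.541  0.008  0.924 -2.14 ] F [-0.31  0.14 -0.24] g 0.6
world d [ -0.59  -0.33 -21.15] tool d mm now [21.11  1.55  0.29] after turn [21.11  1.55  0.29]
```

send_rows --commands '[[[0.006,0.001,0,0,0],[0.006,0.001,0,0,0],[0.003,0,0,0,0]]]'

```text
time: 4.2
tool_pos: [600.9, -64.0, 45.5]
tcp_rot: [-2.008, 1.523, -0.106]
contact_force: [-0.5, -0.3, -0.4]
grip_width: 0.2
```

```bash
python3 -c "
from st import *
state('talk',40)
"
```

```text
t 4.2 p [600.94 -63.98  45.52] x [ 0.0476 -0.0051 -0.9989] z [-0.324  0.946 -0.02 ] turn 0.03 q [-0.236  0.65   1.557  0.008  0.888 -2.143] F [-0.54 -0.35 -0.38] g 0.2
world d [ 0.24  0.88 -5.52] tool d mm now [ 5.52 -0.27  0.86] after turn [ 5.52 -0.27  0.86]
```

send_rows --commands '[[[0.003,0,0,0,0],[0.001,0,0,0,0]]]'

```text
time: 4.37
tool_pos: [600.8, -64.0, 40.1]
tcp_rot: [-2.003, 1.524, -0.102]
contact_force: [0.4, 0.8, 2.5]
grip_width: 0.2
```

send_rows --commands '[[[0.001,0,0,0,0]]]'

```text
time: 4.45
tool_pos: [600.7, -64.0, 38.8]
tcp_rot: [-2.005, 1.525, -0.104]
contact_force: [-1.1, -0.6, 2.3]
grip_width: 0.3
```

send_rows --commands '[[[0.001,0,0,0,0]]]'

```text
time: 4.53
tool_pos: [600.7, -64.1, 37.8]
tcp_rot: [-2.009, 1.525, -0.107]
contact_force: [-1.1, -0.2, 2.6]
grip_width: 0.2
```

send_rows --commands '[[[0.001,0,0,0,0]]]'

```text
time: 4.62
tool_pos: [600.6, -64.1, 36.9]
tcp_rot: [-2.013, 1.526, -0.111]
contact_force: [-1.8, -0.8, 4.7]
grip_width: 0.6
```

send_rows --commands '[[[0.001,0,0,0,0]]]'

```text
time: 4.7
tool_pos: [600.4, -64.2, 36.1]
tcp_rot: [-2.014, 1.526, -0.112]
contact_force: [-2.3, 0.5, 4.9]
grip_width: 0.5
```

```bash
python3 -c "
from st import *
state('talk',35)
from plant import optics
cv2.imwrite('pics/w3.png',optics.capture('wrist')['color'])
state('talk',35)
"
```

```text
t 4.7 p [600.43 -64.16  36.12] x [ 0.0447 -0.005  -0.999 ] z [-0.325  0.946 -0.019] turn 0.04 q [-0.236  0.663  1.562  0.007  0.872 -2.143] F [-2.34  0.47  4.9 ] g 0.5
world d [ 0.75  1.05 -1.12] tool d mm now [ 1.15 -1.01  0.77] after turn [ 1.15 -1.01  0.77]
t 4.75 p [600.39 -64.18  36.  ] x [ 0.0446 -0.005  -0.999 ] z [-0.325  0.946 -0.019] turn 0.04 q [-0.236  0.663  1.562  0.007  0.872 -2.143] F [-3.62 -0.57  4.06] g 0.2
world d [ 0.79  1.08 -1.  ] tool d mm now [ 1.03 -1.06  0.78] after turn [ 1.03 -1.06  0.78]
```

View pics/w3.png

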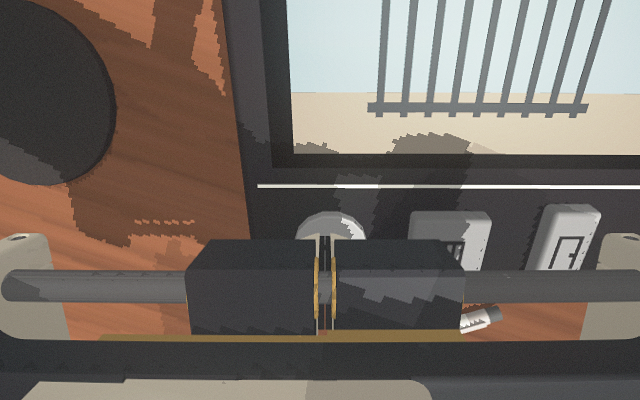

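send_rows --commands '[[[0.0008,0,0,0,0]]]'

```text
time: 4.83
tool_pos: [600.4, -64.2, 35.5]
tcp_rot: [-2.017, 1.526, -0.115]
contact_force: [-2.5, -0.7, 4.5]
grip_width: 0.6
```

```bash
python3 -c "
from st import *
state('talk',35)
"
```

```text
t 4.83 p [600.43 -64.2   35.54] x [ 0.0447 -0.0052 -0.999 ] z [-0.325  0.946 -0.019] turn 0.05 q [-0.236  0.664  1.562  0.007  0.871 -2.143] F [-2.55 -0.66  4.48] g 0.6
world d [ 0.75  1.1  -0.54] tool d mm now [ 0.57 -1.05  0.81] after turn [ 0.57 -1.05  0.81]
```

send_rows --commands '[[[-0.003,0,0,0,0],[-0.008,0,0,0,0],[-0.01,0,0,0,0],[-0.006,0,0,0,0],[0,0,0,0,0]]]'

```text
time: 5.25
tool_pos: [600.5, -63.8, 65.3]
tcp_rot: [-2.006, 1.523, -0.105]
contact_force: [0.2, -0.7, -0.1]
grip_width: 0.6
```

```bash
python3 -c "
from st import *
state('street')
from plant import optics
cv2.imwrite('pics/w4.png',optics.capture('wrist')['color']);cv2.imwrite('pics/s4.png',cv2.resize(optics.capture('scene')['color'][130:270,190:370],None,fx=4,fy=4))
"
```

```text
t 5.25 p [600.52 -63.81  65.27] x [ 0.0479 -0.005  -0.9988] z [-0.324  0.946 -0.02 ] turn 0.04 q [-0.236  0.623  1.543  0.008  0.929 -2.142] F [ 0.22 -0.75 -0.08] g 0.6
world d [-17.53  53.71   0.  ] tool d mm now [-1.11 -0.9  56.48] after turn [-1.11 -0.86 56.49]
```

View pics/w4.png

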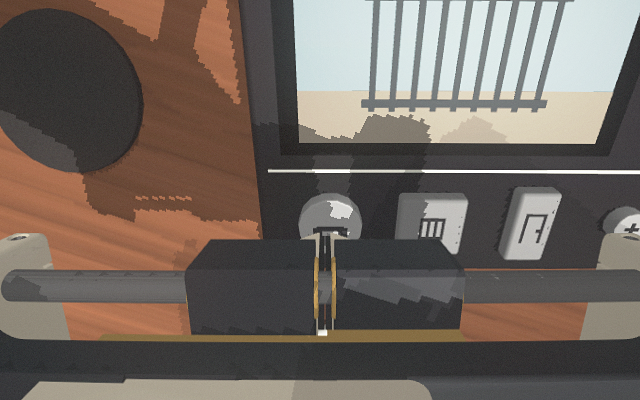

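View pics/s4.png

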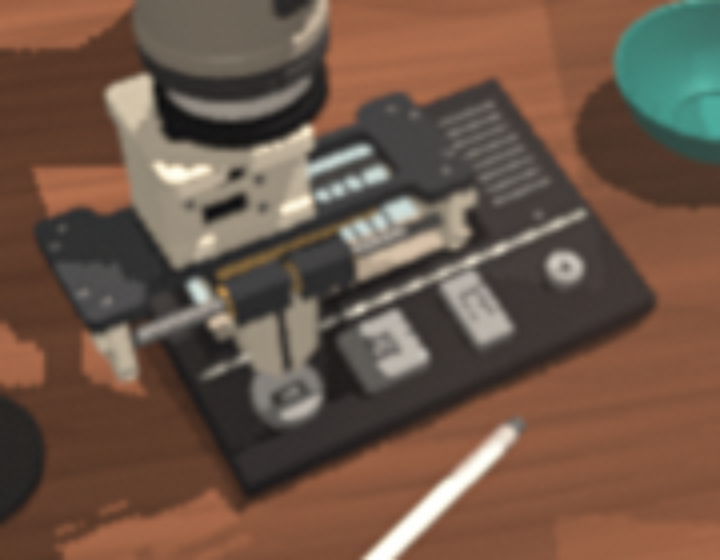

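The console hasn't shifted: the street key is at the same pixel, about (387,345) in the scene crop, before and after. Next is street.

send_rows --commands '[[[0,0,0.015,0,0],[0,0,0.02,0,0],[0,-0.001,0.015,0,0],[0,0,0.005,0,0],[0,0,0,0,0]]]'

```text
time: 5.77
tool_pos: [580.1, -7.5, 61.3]
tcp_rot: [-1.989, 1.527, -0.089]
contact_force: [-0.4, -0.0, 0.2]
grip_width: 0.8
```

```bash
python3 -c "
from st import *
state('street',46)
"
```

```text
t 5.77 p [580.08  -7.47  61.26] x [ 0.0432 -0.0039 -0.9991] z [-0.323  0.946 -0.018] turn -0.08 q [-0.146  0.595  1.613  0.003  0.891 -2.048] F [-0.36 -0.04  0.18] g 0.8
world d [  2.9   -2.63 -15.26] tool d mm now [15.38 -1.29 -3.16] after turn [15.38 -1.28 -3.16]
```

send_rows --commands '[[[0.006,-0.001,-0.002,0,0],[0.006,0,0,0,0],[0.004,0,0,0,0]]]'

```text
time: 6.02
tool_pos: [583.0, -9.2, 44.6]
tcp_rot: [-1.998, 1.526, -0.097]
contact_force: [-0.5, 0.7, -0.1]
grip_width: 0.2
```

```bash
python3 -c "
from st import *
state('street',40)
"
```

```text
t 6.02 p [583.04  -9.2   44.59] x [ 0.0447 -0.0043 -0.999 ] z [-0.324  0.946 -0.019] turn -0.0 q [-0.148  0.622  1.618  0.003  0.857 -2.052] F [-0.5   0.7  -0.13] g 0.2
world d [-0.06 -0.9  -4.59] tool d mm now [ 4.59  0.54 -0.75] after turn [ 4.59  0.54 -0.75]
```

send_rows --commands '[[[0.002,0,0,0,0],[0.001,0,0,0,0],[0.001,0,0,0,0],[0.001,0,0,0,0],[0.001,0,0,0,0]]]'

```text
time: 6.43
tool_pos: [582.8, -10.6, 36.3]
tcp_rot: [-1.977, 1.529, -0.079]
contact_force: [-0.7, 2.2, 4.5]
grip_width: 0.4
```

send_rows --commands '[[[0.001,0,0,0,0]]]'

```text
time: 6.52
tool_pos: [582.6, -10.7, 35.5]
tcp_rot: [-1.975, 1.53, -0.077]
contact_force: [-3.1, 0.6, 4.4]
grip_width: 0.4
```

send_rows --commands '[[[0.001,0,0,0,0]]]'

```text
time: 6.6
tool_pos: [582.5, -10.7, 34.8]
tcp_rot: [-1.977, 1.53, -0.079]
contact_force: [-2.4, 1.1, 5.6]
grip_width: 0.3
```

send_rows --commands '[[[-0.003,0,0,0,0],[-0.008,0,0,0,0],[-0.01,0,0,0,0],[-0.006,0,0,0,0],[0,0,0,0,0],[0,0,0.015,0,0],[0,0,0.02,0,0],[0,-0.001,0.013,0,0],[0,0,0.003,0,0],[0,0,0,0,0]]]'

```text
time: 7.43
tool_pos: [565.8, 40.7, 64.6]
tcp_rot: [-1.999, 1.525, -0.102]
contact_force: [0.4, -0.5, 0.6]
grip_width: 0.9
```

```bash
python3 -c "
from st import *
state('inner',46)
from plant import optics
c=optics.capture('wrist'); cv2.imwrite('pics/w5.png',c['color']);cv2.imwrite('pics/s5.png',cv2.resize(optics.capture('scene')['color'][130:270,190:370],None,fx=4,fy=4))
"
```

```text
t 7.43 p [565.78  40.67  64.57] x [ 0.0456 -0.0047 -0.999 ] z [-0.319  0.947 -0.019] turn -0.27 q [-0.062  0.571  1.65  -0.002  0.876 -1.957] F [ 0.42 -0.5   0.65] g 0.9
world d [ -0.89   2.33 -18.57] tool d mm now [18.5   0.88  2.84] after turn [18.5   0.86  2.85]
```

View pics/w5.png

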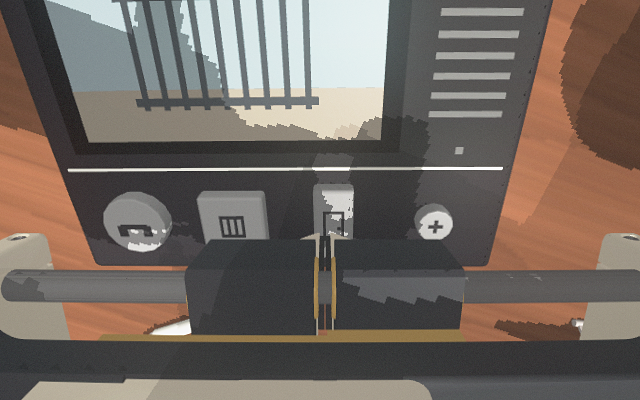

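View pics/s5.png

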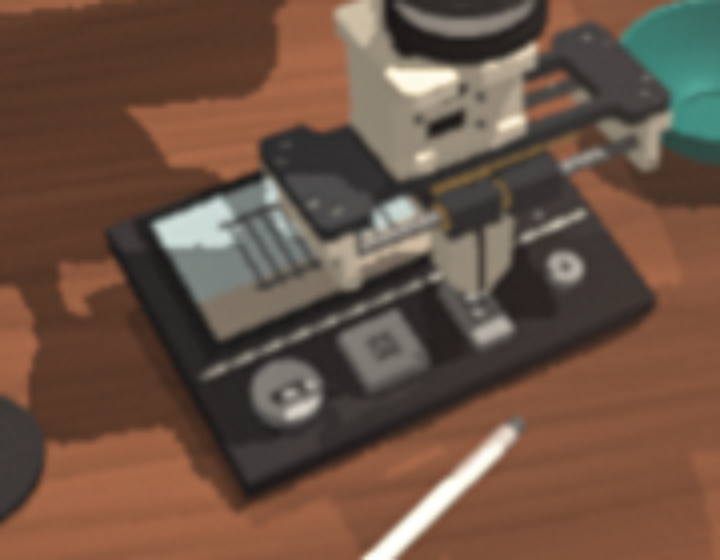

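send_rows --commands '[[[0.006,0.001,0.003,0,0],[0.006,0,0.001,0,0],[0.004,0,0,0,0],[0.001,0,0,0,0]]]'

```text
time: 7.87
tool_pos: [565.2, 41.7, 45.7]
tcp_rot: [-2.009, 1.524, -0.115]
contact_force: [-0.1, 0.1, -0.5]
grip_width: 0.4
```

```bash
python3 -c "
from st import *
state('inner',40)
"
```

```text
t 7.87 p [565.23  41.72  45.72] x [ 0.0465 -0.0054 -0.9989] z [-0.317  0.948 -0.02 ] turn -0.43 q [-0.06   0.597  1.667 -0.003  0.831 -1.951] F [-0.07  0.14 -0.54] g 0.4
world d [-0.35  1.28 -5.72] tool d mm now [5.69 0.17 1.44] after turn [5.69 0.16 1.44]
```

send_rows --commands '[[[0.002,0,0.002,0,0],[0.001,0,0,0,0],[0.001,0,0,0,0],[0.001,0,0,0,0],[0.001,0,0,0,0],[0.001,0,0,0,0]]]'

```text
time: 8.37
tool_pos: [564.3, 42.8, 37.4]
tcp_rot: [-2.016, 1.526, -0.123]
contact_force: [-2.7, -1.2, 3.9]
grip_width: 0.4
```

send_rows --commands '[[[0.001,0,0,0,0]]]'

```text
time: 8.45
tool_pos: [564.2, 42.8, 36.6]
tcp_rot: [-2.018, 1.526, -0.126]
contact_force: [-2.2, -0.7, 4.8]
grip_width: 0.7
```

send_rows --commands '[[[0.001,0,0,0,0]]]'

```text
time: 8.53
tool_pos: [564.1, 42.7, 35.8]
tcp_rot: [-2.021, 1.527, -0.128]
contact_force: [-2.4, 0.4, 5.7]
grip_width: 0.3
```

send_rows --commands '[[[0.0006,0,0,0,0]]]'

```text
time: 8.62
tool_pos: [564.0, 42.7, 35.3]
tcp_rot: [-2.023, 1.527, -0.131]
contact_force: [-2.6, -0.6, 5.8]
grip_width: 0.3
```

send_rows --commands '[[[-0.003,0,0,0,0],[-0.008,0,0,0,0],[-0.01,0,0,0,0],[-0.008,0,0,0,0],[0,0,0,0,0],[0,0,-0.025,0,0],[0,0,-0.03,0,0],[0,0,-0.03,0,0],[0,0,-0.02,0,0],[0,0,0,0,0]]]'

```text
time: 9.45
tool_pos: [599.4, -58.7, 72.3]
tcp_rot: [-2.015, 1.519, -0.117]
contact_force: [-0.5, 0.1, -0.7]
grip_width: 0.2
```

```bash
python3 -c "
from st import *
state('talk',46)
from plant import optics
c=optics.capture('wrist'); cv2.imwrite('pics/w6.png',c['color'])
"
```

```text
t 9.45 p [599.43 -58.73  72.26] x [ 0.0515 -0.0061 -0.9987] z [-0.32   0.947 -0.022] turn -0.22 q [-0.228  0.609  1.545  0.007  0.935 -2.129] F [-0.55  0.15 -0.72] g 0.2
world d [  1.75  -4.37 -26.26] tool d mm now [26.34  0.97 -4.12] after turn [26.34  0.99 -4.11]
```

View pics/w6.png

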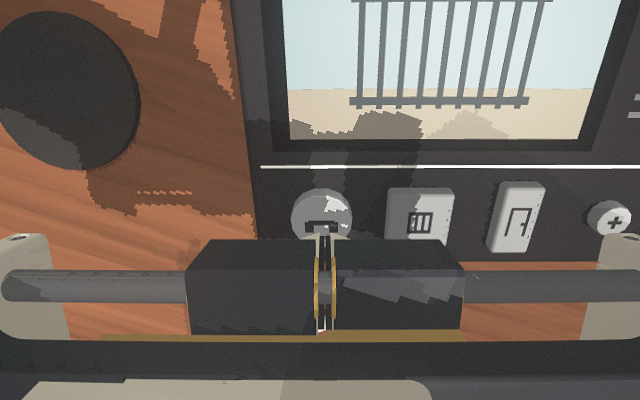

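All keys are up, and the tip is back over talk, which is seen at (321,213).

send_rows --commands '[[[0.008,0.001,-0.003,0,0],[0.008,0,0,0,0],[0.007,0,0,0,0],[0.002,0,0,0,0]]]'

```text
time: 9.83
tool_pos: [598.7, -57.8, 44.9]
tcp_rot: [-1.981, 1.521, -0.082]
contact_force: [0.7, -0.0, 0.2]
grip_width: 0.7
```

```bash
python3 -c "
from st import *
state('talk',40)
"
```

```text
t 9.83 p [598.66 -57.8   44.88] x [ 0.0493 -0.004  -0.9988] z [-0.322  0.947 -0.02 ] turn -0.14 q [-0.227  0.646  1.567  0.009  0.88  -2.132] F [ 0.67 -0.    0.17] g 0.7
world d [ 2.52 -5.3  -4.88] tool d mm now [ 5.02 -0.45 -5.73] after turn [ 5.02 -0.44 -5.73]
```

Still 5 mm off along the row, so I'll correct that before touching the key.

send_rows --commands '[[[-0.001,0,-0.005,0,0],[0,0,-0.001,0,0],[0,0,0,0,0]]]'

```text
time: 10.08
tool_pos: [599.4, -61.5, 44.1]
tcp_rot: [-1.963, 1.525, -0.061]
contact_force: [-0.5, -0.3, 0.4]
grip_width: 0.1
```

```bash
python3 -c "
from st import *
state('talk',40)
"
```

```text
t 10.08 p [599.35 -61.52  44.08] x [ 0.0454 -0.0028 -0.999 ] z [-0.324  0.946 -0.017] turn 0.03 q [-0.234  0.65   1.561  0.01   0.886 -2.141] F [-0.53 -0.31  0.43] g 0.1
world d [ 1.83 -1.58 -4.08] tool d mm now [ 4.17 -1.04 -2.02] after turn [ 4.17 -1.05 -2.02]
```

send_rows --commands '[[[0.001,-0.001,-0.001,0,0],[0.001,0,0,0,0],[0.001,0,0,0,0],[0.001,0,0,0,0],[0.001,0,0,0,0],[0.001,0,0,0,0]]]'

```text
time: 10.58
tool_pos: [601.7, -62.1, 39.0]
tcp_rot: [-1.971, 1.523, -0.069]
contact_force: [-0.9, -0.5, 1.8]
grip_width: 0.4
```

send_rows --commands '[[[0.001,0,0,0,0]]]'

```text
time: 10.67
tool_pos: [601.6, -62.2, 38.1]
tcp_rot: [-1.974, 1.524, -0.072]
contact_force: [-1.9, -1.2, 2.4]
grip_width: 0.4
```

send_rows --commands '[[[0.001,0,0,0,0]]]'

```text
time: 10.75
tool_pos: [601.5, -62.3, 37.2]
tcp_rot: [-1.975, 1.524, -0.073]
contact_force: [-2.7, -1.0, 4.1]
grip_width: 0.3
```

send_rows --commands '[[[0.001,0,0,0,0]]]'

```text
time: 10.83
tool_pos: [601.4, -62.3, 36.3]
tcp_rot: [-1.978, 1.524, -0.075]
contact_force: [-2.5, -0.4, 4.4]
grip_width: 0.4
```

send_rows --commands '[[[0.001,0,0,0,0]]]'

```text
time: 10.92
tool_pos: [601.2, -62.4, 35.4]
tcp_rot: [-1.979, 1.524, -0.077]
contact_force: [-2.3, 0.2, 4.9]
grip_width: 0.2
```

send_rows --commands '[[[0.0005,0,0,0,0]]]'

```text
time: 11.0
tool_pos: [601.2, -62.4, 35.0]
tcp_rot: [-1.981, 1.524, -0.079]
contact_force: [-2.7, 0.4, 6.2]
grip_width: 0.4
```

send_rows --commands '[[[-0.003,0,0,0,0],[-0.008,0,0,0,0],[-0.02,0,0,0,0],[-0.03,0,0,0,0],[-0.03,0,0,0,0],[-0.03,0,0,0,0],[-0.03,0,0,0,0],[-0.02,0,0,0,0],[0,0.02,-0.02,0,0],[0,0.03,-0.03,0,0]]]'

```text
time: 11.83
tool_pos: [564.7, -120.3, 215.1]
tcp_rot: [-1.932, 1.519, -0.022]
contact_force: [1.0, -1.1, 0.3]
grip_width: 0.2
```

send_rows --commands '[[[0,0.02,-0.035,0,0],[0,0.02,-0.035,0,0],[0,0.02,-0.035,0,0],[0,0.02,-0.035,0,0],[0,0.01,-0.035,0,0],[0,0,-0.035,0,0],[0,0,-0.02,0,0],[0,0,0,0,0],[0,0,0,0,0]]]'

```text
time: 12.58
tool_pos: [551.2, -384.3, 221.3]
tcp_rot: [-2.025, 1.512, -0.118]
contact_force: [-0.6, 0.1, -0.7]
grip_width: 0.3
```

```bash
python3 -c "
from st import *
from plant import optics
state()
s=optics.capture('scene')['color'];t=optics.capture('top')['color']
cv2.imwrite('pics/s7.png',s);cv2.imwrite('pics/t7.png',t)
a=cv2.imread('pics/scene0.png');b=cv2.imread('pics/top0.png')
cv2.imwrite('pics/cmp.png',np.hstack([cv2.resize(x[145:285,150:440],(400,193)) for x in(a,s)]))
cv2.imwrite('pics/cmpt.png',np.hstack([cv2.resize(x[130:290,210:480],(400,237)) for x in(b,t)]))
"
```

```text
t 12.58 p [ 551.23 -384.29  221.35] x [ 0.0587 -0.007  -0.9983] z [-0.328  0.944 -0.026] turn 0.31 q [-0.739  0.593  1.131  0.035  1.37  -2.652] F [-0.61  0.14 -0.71] g 0.3
```

View pics/cmp.png

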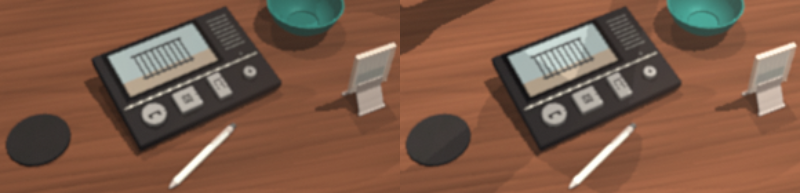

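View pics/cmpt.png

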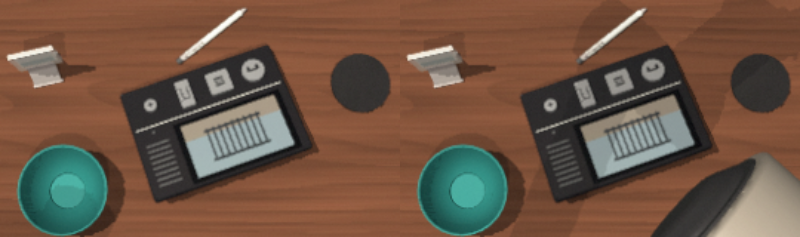

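Before and after views match: nothing has moved and all the keys are up.

```bash
python3 -c "
from plant import close_job
print(close_job())"
```

```text
the job is handed in; nothing more can be done
None
```

I pressed the keys in the order asked (large round, square, long narrow, large round again) with the shut fingertips and handed the job in at about 12.6 s. I had no key-travel reading, so the presses are inferred from force and depth.

- **Presses:** The tip went about 4.5–5.5 mm below where it met each key. The upward force at the bottom was about 4.5–6.2 N, well under the 20 N limit. A key should need about 3.1 N to count as pressed.
- **Least certain press:** The first press of the large round key had the smallest margin. It read 4.5 N at the deepest point, or about 4 N along the key's travel, which suggests roughly 4 mm in. The force reading is noisy by about 0.7 N, but depth and force agree that it passed half-way.
- **Keys coming back up:** I lifted the fingers about 30 mm clear between presses. The wrist pictures between presses and the final views show the keys up. The guard-call key was never touched.
- **Things left in place:** In the before and after pictures from both fixed cameras, the console, bowl, coaster, frame and pen show no visible movement. The arm ended well clear of everything.
- **Disagreements:** The wrist camera put the keys about 2 mm from where the fixed cameras did, within calibration, so I aimed between the two. The tool also drifted to about 3° of tilt, and a sideways force of up to about 3 N showed during the presses. Neither visibly moved the console.

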